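Slide a steel rod along a V-groove cradle against its sprung stop

ROBOT

A 6-joint arm with a two-finger parallel gripper is mounted at the origin on the work surface; the furniture and walls round the work are solid. World frame = base frame: x ahead of the robot, y to its left, z up, the work surface at z = 0. Lengths are in m, angles in degrees, forces in N, time in s.
With the tool pointing down it reaches from about 0.325 to 0.925 m from the base axis. Payload 3.1 kg.
Tool frame: the origin (TCP) lies on the centre line of the jaws, within the pads' length; the fingertips stand 25 mm ahead of it and the grasp point (between the pads) lies 6 mm ahead of it; z points along the fingers, y is the line along which they close (so a half turn about z gives the same grasp; the last joint's range is limited). The gripper opens to 85 mm and grips with 20 to 120 N. Pads are 22 mm wide; open, the fingers measure 114 mm over their backs; the gripper's body (76 mm by 85 mm) begins 54 mm behind the grasp point. The pads swing forward as they close: fully open they stand 13 mm farther back than shut.
Start: joints at [64.847, 12.427, 92.441, -0, 75.132, -6.429], TCP at [0.201, 0.592, 0.224] pointing down, gripper open.
Joint ranges: [-157.48, 157.48], [-44.54, 120.13], [17.64, 146.25], [-64.5, 244.5], [7.68, 150.69], [-147.95, 147.95]. Speed limits (degrees/s): [159.86, 159.86, 180, 180, 180, 180].

INTERFACE

Orientations are given as [roll, pitch, yaw] about the fixed x, y, z axes, in that order (R = Rz(yaw) Ry(pitch) Rx(roll)).
In Python, from bench import * gives the robot as it stands.
- The arm moves only by the tool send_rows, never from a script. Its argument "moves" is a list of rows, each a list of 3 entries, a list of its own where there are three numbers: the shift along the tool's x, y, z in mm, then the turn, a rotation vector about the tool's x, y, z in rad, then the closure in counts, from 0 (fully open) to 255 (shut). A call has 1 to 8 rows; each row is the pose to reach, as a shift and turn from the pose commanded when the call began, along the tool's axes at that moment; what a row does not reach only later rows make up. A row lasts 1/10 s, in which the tool goes at most 50 mm and 8.59 degrees, less where a joint would pass 70% of its speed; a pose out of reach is approached as far as the arm can. A call with a gripper value outside its range is refused whole. The fingers move at their own pace and stop on an object; "newtons" is the grip in N (left out, the last holds). Time passes only in rows, so rows that repeat a pose let the fingers close. It gives the time, the measured TCP pose, the force, the opening and the grip force at its end, in the units of the state.
- sense(): the state, without advancing time (a new reading comes with each control period).
- read_camera(name): name is "side" or "top"; returns a dict with "color" (480x640x3 uint8, blue, green, red), "intrinsics" (3x3 intrinsics, pixels), "distortion" ([k1, k2, p1, p2, k3] as OpenCV has them; the pictures are not rectified), "extrinsics" (4x4, takes a point from camera to world coordinates). Camera axes: x right, y down, z forward; pixel columns grow to the right and rows downward; lengths in m; the calibration is good to about 2 mm. A picture is of the moment at which its call begins. There is no depth.
- close_job(): hands the job in; it is judged then, once.
The state is a dict: "t": time; "joint_positions": joint angles; "joint_vel": joint speeds; "joint_torque": joint torques, N m; "ee_pos": TCP position; "tcp_rot": TCP orientation; "wrist_force": force on the tool from outside, world axes, zero at the start; "ft_torque": the same for the moment, N m; "width": finger opening in m; "gripper_force": force on a finger pad.
Only numpy, scipy, OpenCV 4.12 (cv2) and the standard library are available. Lean on these libraries where they do the work, as an engineer would, in place of code of your own. Each camera call takes 0.05 s, during which the arm holds its last target. There are 200 camera calls.

TASK

Take the steel rod from its wooden rest and lay it in the V-groove of the drilling cradle, at the open end and clear of the stop. Then slide it gently along the groove until it bears on the sprung stop and you feel the spring give by a millimetre or two, without forcing the stop, and leave the rod lying in the groove against the stop. Leave the wooden offcut beyond the rest where it is.

Things in the scene. Friction and masses are not known exactly. Their poses are not given: they have to be found in the camera images.
- rod_center (a point): Centre of the loose plain steel rod, a cylinder of 28 mm diameter and 110 mm length, about 0.45 kg (varies). Its x axis runs along the rod; both ends are alike. At first the rod lies level in the rest with its axis 27 mm above the table.
- rod: The same steel rod; origin on its surface at mid-length, 14 mm from the axis (at the start on its underside). It slides most evenly when pushed near its axis; pushed high on its end face it can bind and slide in jerks with up to about 9 N.
- rest: Wooden rest fixed to the table, where the rod lies at the start: a board 104 x 56 x 5 mm with two notched bars, each 14 mm thick and 19 mm high, across it at x = -40 and +40 mm; between the bars there are 66 mm free for the fingers. Origin at the centre of its underside, x along the rod, z up.
- cradle: Fixed wooden V-block on a plywood base 290 x 90 x 9 mm. Origin on the underside, mid-width; z up, x along the groove towards the stop. The block spans x = -130 (open end) to +112 mm, is 58 mm wide, its top at z = 31 mm. The 90 degree groove is 11 mm deep, 22 mm wide: a seated rod has its axis at y = 0, z = 40 mm, 9 mm above the top. Dry friction resists sliding with some 2 to 6 N (varies).
- stop_bracket: Aluminium plate, 12 mm thick, 65 mm high, across the cradle's +x end; same origin and axes as the cradle. A stop screw runs through it on the seated rod's axis, with a 12 mm brass sprung tip facing the open end. The setting varies and is not measured: the tip's face lies at x = +45 to +85 mm. The tip yields 1 mm per 2.5 N, at most 8 mm; over 12 N forces the stop.
- offcut_center (a point): Centre of a loose softwood offcut, 40 x 120 x 35 mm, long along its y. Not to be moved.
There are look-alikes about, which are no part of the job. Of the things that look like the rod, the smaller one is meant.

How it is judged:
By the outcome, as a careful person would: the job done as asked, in the order asked, and still so for the second after the job is handed in, with the robot touching nothing.
It also fails if it takes over 69 s, if anything falls off the work surface, if the arm or the gripper's body presses on something with over 40 N, if the wrist force passes 120 N, or if a joint passes its speed limit or range.

## Working session

There is one attempt and no reset: what is moved stays moved. The work goes in short steps, Python scripts to look and compute and a tool call to move; the robot and the scene stay as the last step left them, time stands still between calls to the robot, and variables do not carry over. Pictures are saved under pics/ and viewed, at most 13 in all, crops included, and the job is handed in when it is done.

Besides the shell and the picture viewer there is one more tool, called after "Call:" in YAML: its name, and indented under it one key for each argument. send_rows: Moves the arm, as the interface text tells. Its arguments: {"type":"object","properties":{"moves":{"type":"array"},"newtons":{"type":"number"}},"required":["moves"]}

```bash
mkdir -p pics; python3 - <<'E'
from bench import *
import cv2,numpy as np,pickle
d={}
for n in("top","side"):
    c=read_camera(n); d[n]=c; cv2.imwrite(f"pics/{n}0.png",c["color"])
    print(n,c["intrinsics"],c["distortion"],c["extrinsics"])
pickle.dump(d,open("c0.pkl","wb"))
s=sense();print(s)
E
```

```text
top [[468.17472494   0.         317.05929543]
 [  0.         468.17472494 233.33245419]
 [  0.           0.           1.        ]] [-0.04456795  0.          0.          0.          0.        ] [[-0.01024275 -0.98029323  0.19728222  0.23628538]
 [-0.99985217  0.0073156  -0.01556046  0.0978496 ]
 [ 0.01381057 -0.19741244 -0.98022324  1.12446921]
 [ 0.          0.          0.          1.        ]]
side [[563.59860607   0.         316.80128129]
 [  0.         563.59860607 239.49608616]
 [  0.           0.           1.        ]] [-0.12798569  0.          0.          0.          0.        ] [[ 0.80861767 -0.37335873  0.45468749 -0.29861703]
 [-0.58807911 -0.49016005  0.64335534 -0.95932102]
 [-0.01733269 -0.78762071 -0.61591655  1.07520009]
 [ 0.          0.          0.          1.        ]]
{'t': 0.1, 'joint_positions': array([ 6.48485053e+01,  1.24721453e+01,  9.25227766e+01,  4.71684322e-04,
        7.51303834e+01, -6.42923245e+00]), 'joint_vel': array([-0.06972579,  0.03182381, -0.15016292, -0.04254555,  0.06649879,
       -0.04572755]), 'joint_torque': array([-1.04011702e-03, -3.98079693e+01, -3.04969275e+01, -2.19990975e-04,
        4.23544247e-03, -7.15049140e-06]), 'ee_pos': array([0.20026926, 0.59123738, 0.22277016]), 'tcp_rot': array([-1.79875534e+02, -1.44839282e-02,  1.61277601e+02]), 'wrist_force': array([ 0.29267421, -0.81554481,  0.76724029]), 'ft_torque': array([-0.0483864 , -0.02003341, -0.0097602 ]), 'gripper_force': 0.0, 'width': 0.08513995146024039}
```

View pics/top0.png

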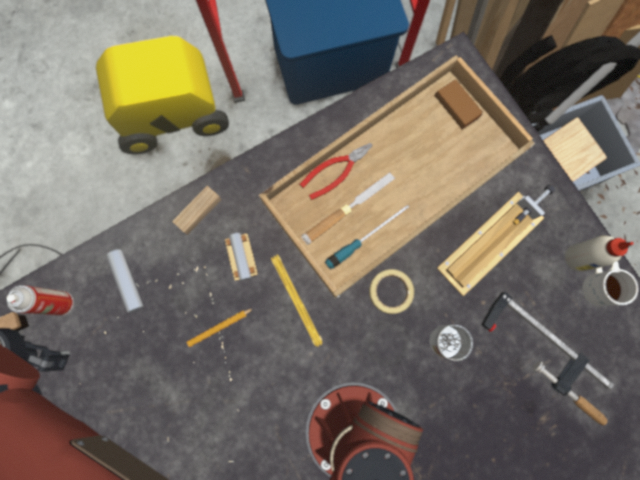

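View pics/side0.png

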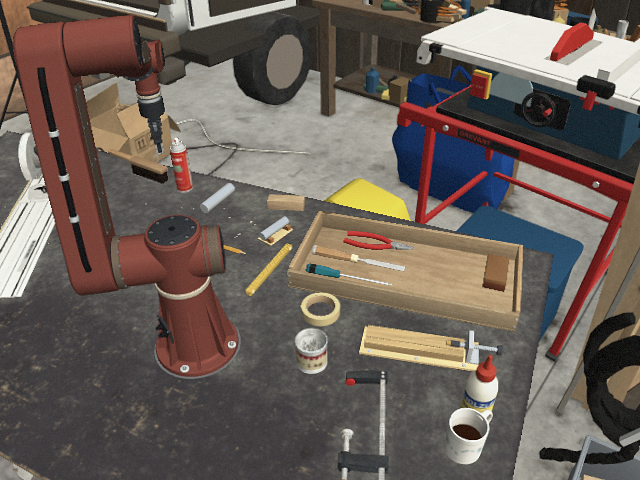

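The top view shows the small rod in its rest at about (241,256) and the larger look-alike at (125,280). The offcut is at (196,209). The cradle runs from (462,285) to (520,200), with its stop near (535,205). In the side view the rod is near (274,228) and the cradle near (430,347). Next I'll enlarge the crops.

```bash
python3 - <<'E'
import cv2,numpy as np,pickle
d=pickle.load(open("c0.pkl","rb"))
def crop(n,x,y,w,h,s): return cv2.resize(d[n]["color"][y:y+h,x:x+w],None,fx=s,fy=s,interpolation=cv2.INTER_CUBIC)
a=crop("top",210,220,65,70,6); b=crop("top",430,180,130,120,6)[:, :]
cv2.imwrite("pics/a.png",np.vstack([np.hstack([crop("top",210,225,65,60,6),crop("side",250,205,60,60,6)[:360]]),]))
cv2.imwrite("pics/b.png",np.hstack([crop("top",435,180,120,120,3.3),crop("side",355,315,150,60,2.6).copy() if 0 else cv2.copyMakeBorder(crop("side",355,315,150,60,2.6),0,396-156,0,0,cv2.BORDER_CONSTANT)]))
E
```

```text
(no output)
```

View pics/a.png

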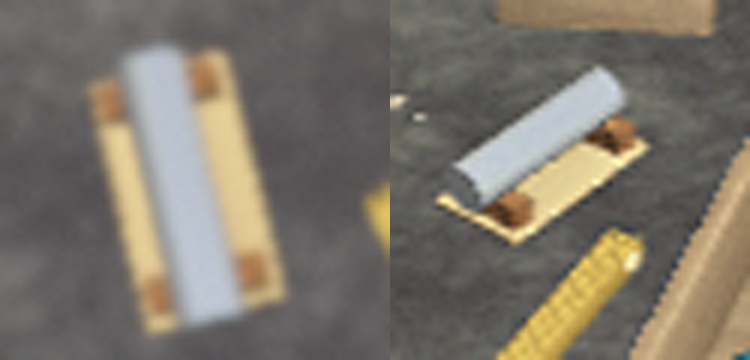

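View pics/b.png

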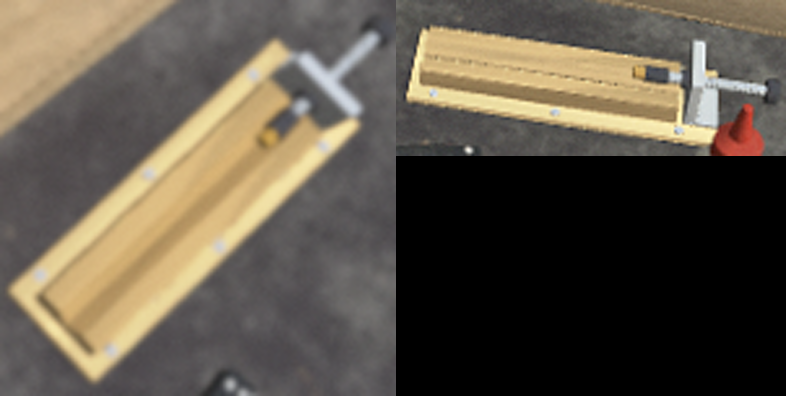

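The left crop shows the rod along the rest's long axis, from top-view pixel (236,233) to (245,278). The right crop shows the cradle base with corners near (438,268), (464,296), (543,217) and (520,192). The brass tip face is near (515,222).

```bash
cat > h.py <<'E'
import cv2,numpy as np,pickle
def ray(c,px,z):
    px=np.asarray(px,float).reshape(-1,1,2)
    u=cv2.undistortPoints(px,c["intrinsics"],np.array(c["distortion"]))[:,0]
    E=c["extrinsics"]; r=np.c_[u,np.ones(len(u))]@E[:3,:3].T; o=E[:3,3]
    return (o+r*((z-o[2])/r[:,2])[:,None])[:,:2]
def proj(c,P):
    E=np.linalg.inv(c["extrinsics"]); P=np.asarray(P,float).reshape(-1,3)
    return cv2.projectPoints(P,cv2.Rodrigues(E[:3,:3])[0],E[:3,3],c["intrinsics"],np.array(c["distortion"]))[0][:,0]
def pick(m,box):
    x,y,w,h=box; k=np.zeros_like(m); k[y:y+h,x:x+w]=m[y:y+h,x:x+w]
    k=cv2.morphologyEx(k,cv2.MORPH_OPEN,np.ones((2,2),np.uint8)) 
    cs,_=cv2.findContours(k,cv2.RETR_EXTERNAL,cv2.CHAIN_APPROX_NONE)
    return max(cs,key=cv2.contourArea)
def rect(c,cnt,z):
    p=ray(c,cv2.convexHull(cnt)[:,0],z); (x,y),(w,h),a=cv2.minAreaRect((p*1000).astype(np.float32))
    if w<h: w,h,a=h,w,a+90
    return x,y,w,h,a
def rodmask(im):
    hsv=cv2.cvtColor(im,cv2.COLOR_BGR2HSV); b,g,r=[im[...,i].astype(int) for i in range(3)]
    return ((b>r+8)&(b>125)&(hsv[...,1]<90)).astype(np.uint8)*255
def woodmask(im):
    b,g,r=[im[...,i].astype(int) for i in range(3)]
    return ((r>b+30)&(r>90)).astype(np.uint8)*255
E
python3 - <<'E'
from h import *
d=pickle.load(open("c0.pkl","rb"))
T,S=d["top"],d["side"]
wt,ws=woodmask(T["color"]),woodmask(S["color"]);rt,rs=rodmask(T["color"]),rodmask(S["color"])
B=dict(rt=(218,225,48,60),ct=(430,180,115,120),ot=(165,180,60,55))
np.set_printoptions(precision=1,suppress=True)
cnt=pick(rt,B["rt"]);print("rod top",np.array(rect(T,cnt,.027)),cv2.boundingRect(cnt))
cnt=pick(wt|rt,B["rt"]);print("rest top",np.array(rect(T,cnt,.005)))
cnt=pick(wt,B["ct"]);print("cradle top",np.array(rect(T,cnt,.009)),cv2.boundingRect(cnt))
cnt=pick(wt,B["ot"]);print("offcut",np.array(rect(T,cnt,.035)))
cnt=pick(rs,(250,205,60,60));print("rod side",np.array(rect(S,cnt,.027)),cv2.boundingRect(cnt))
cnt=pick(ws|rs,(250,205,45,40));print("rest side",np.array(rect(S,cnt,.005)),cv2.boundingRect(cnt))
cnt=pick(ws,(355,320,123,55));print("cradle side",np.array(rect(S,cnt,.009)),cv2.boundingRect(cnt))
q=lambda P,s,o:[(x/s+o[0],y/s+o[1]) for x,y in P]
c=ray(T,q([(10,290),(95,382),(358,122),(280,40)],3.3,(435,180)),.009)*1000
print(c)
t=ray(T,q([(258,133),(279,146)],3.3,(435,180)),.040)*1000;print("tip top",t,t.mean(0))
t=ray(S,q([(634,68),(633,77)],2.6,(355-396/2.6,315)),.040)*1000;print("tip side",t.mean(0))
c=ray(S,q([(418,26),(408,98)],2.6,(355-396/2.6,315)),.009)*1000;print("side end corners",c)
E
```

```text
rod top [402.9 261.8 110.8  18.1  14.9] (234, 234, 16, 46)
rest top [409.5 242.8 106.6  18.2  14.9]
cradle top [ 433.  -348.4  292.9   94.   131.1] (438, 193, 107, 104)
offcut [514.3 366.8 121.1  48.  137. ]
rod side [412.6 262.5 111.3  23.3  13. ] (264, 218, 26, 19)
rest side [413.2 244.7 114.6  33.5  14.9] (266, 225, 28, 21)
cradle side [ 435.  -351.9  287.3  102.9  131.1] (360, 326, 119, 46)
[[ 373.6 -210.7]
 [ 306.  -268.9]
 [ 498.2 -484.5]
 [ 562.6 -430.5]]
tip top [[ 483.1 -392.4]
 [ 473.2 -407.1]] [ 478.1 -399.8]
tip side [ 476.2 -397.6]
side end corners [[ 373.8 -207.6]
 [ 307.1 -273.5]]
```

```bash
python3 - <<'E'
from h import *
d=pickle.load(open("c0.pkl","rb"));T,S=d["top"],d["side"]
np.set_printoptions(precision=1,suppress=True)
q=lambda P,s,o:[(x/s+o[0],y/s+o[1]) for x,y in P]
c=ray(T,q([(90,85),(228,50),(285,298),(150,335)],6,(209.6,224.6)),.005)*1000
print(c,c.mean(0),np.linalg.norm(np.roll(c,1,0)-c,axis=1)); e=c[0]+c[1]-c[2]-c[3];print(np.degrees(np.arctan2(e[1],e[0])))
s=ray(S,q([(437,200),(517,243),(650,147)],6,(184.6,204.6)),.005)*1000
print(s,(s[0]+s[2])/2)
# rod ends outline top: silhouette edges
c=ray(T,q([(122,55),(186,48),(245,315),(182,325)],6,(209.6,224.6)),.027)*1000
print("rod",c,c.mean(0)); e=c[0]+c[1]-c[2]-c[3];print(np.degrees(np.arctan2(e[1],e[0])))
# side: rod outline; 
s=ray(S,q([(452,165),(477,205),(628,100),(600,66)],6,(184.6,204.6)),.027)*1000
print("rod side",s,s.mean(0))
E
```

```text
[[449.8 305. ]
 [463.8 249.4]
 [362.6 224.7]
 [348.3 278.3]] [406.1 264.4] [105.   57.4 104.2  55.5]
14.209686608168077
[[349.2 276.8]
 [363.2 221.3]
 [462.8 247.5]] [406.  262.1]
rod [[457.7 288.5]
 [460.3 263.1]
 [353.6 237.8]
 [349.9 262.3]] [405.4 263. ]
13.51335111984845
rod side [[357.4 271.8]
 [350.  235.5]
 [461.  263.8]
 [466.2 298.4]] [408.6 267.4]
```

```bash
cat > mv.py <<'E'
import numpy as np
from scipy.spatial.transform import Rotation as R
def mv(p0,y0,p1,y1):
    r0=R.from_euler('xyz',[180,0,y0],degrees=True); r1=R.from_euler('xyz',[180,0,y1],degrees=True)
    print(np.round(r0.inv().apply((np.array(p1)-p0)*1000),1),np.round((r0.inv()*r1).as_rotvec(),4))
def st():
    from bench import sense
    s=sense(); f=s["wrist_force"]; a=np.radians(-48.9)
    print("t",s["t"],"pos",np.round(s["ee_pos"]*1000,1),"rpy",np.round(s["tcp_rot"],2),"F",np.round(f,2),"along",round(f[0]*np.cos(a)+f[1]*np.sin(a),2),"lat",round(-f[0]*np.sin(a)+f[1]*np.cos(a),2),"M",np.round(s["ft_torque"],3),"w",round(s["width"]*1000,1),"g",s["gripper_force"])
E
python3 -c "
from mv import *
mv([.201,.592,.224],161.28,[.406,.263,.12],194.4)"
```

```text
[-299.7 -245.8  104. ] [-0.      0.     -0.5781]
```

Call:
send_rows:
  moves:
    - [[-37,-31,13],[0,0,-0.072],0]
    - [[-75,-61,26],[0,0,-0.144],0]
    - [[-112,-92,39],[0,0,-0.216],0]
    - [[-150,-123,52],[0,0,-0.289],0]
    - [[-187,-154,65],[0,0,-0.361],0]
    - [[-225,-184,78],[0,0,-0.433],0]
    - [[-262,-215,91],[0,0,-0.506],0]
    - [[-299.7,-245.8,104],[0,0,-0.5781],0]

```text
t: 0.9
ee_pos: [0.4052, 0.2622, 0.1197]
tcp_rot: [180.0, -0.0, -165.4]
wrist_force: [1.1, -0.3, -0.4]
width: 0.0855
gripper_force: 0.0
```

Call:
send_rows:
  moves:
    - [[0,0,0],[0,0,0],0]
    - [[0,0,0],[0,0,0],0]

```text
t: 1.1
ee_pos: [0.4047, 0.2629, 0.1196]
tcp_rot: [180.0, -0.1, -165.8]
wrist_force: [-0.2, -0.2, 0.2]
width: 0.0856
gripper_force: 0.0
```

```bash
python3 - <<'E'
from mv import *; st(); st()
from bench import *; import cv2
from h import *
c=read_camera("top");s=read_camera("side")
cr=lambda c,x,y,w,h,k:cv2.resize(c["color"][y:y+h,x:x+w],None,fx=k,fy=k,interpolation=cv2.INTER_CUBIC)
cv2.imwrite("pics/c.png",np.hstack([cr(c,190,190,100,110,4),cr(s,230,165,100,110,4)]))
pickle.dump({"top":c,"side":s},open("c1.pkl","wb"))
E
```

```text
t 1.1 pos [404.7 262.9 119.6] rpy [ 1.7999e+02 -1.1000e-01 -1.6583e+02] F [-0.19 -0.22  0.21] along 0.04 lat -0.28 M [ 0.025 -0.039  0.029] w 85.6 g 0.0
t 1.1 pos [404.7 262.9 119.6] rpy [ 1.7999e+02 -1.1000e-01 -1.6583e+02] F [-0.19 -0.22  0.21] along 0.04 lat -0.28 M [ 0.025 -0.039  0.029] w 85.6 g 0.0
```

View pics/c.png

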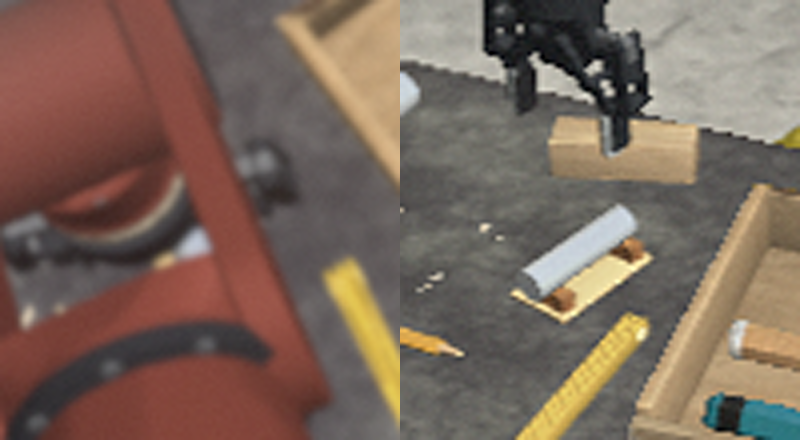

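The gripper stands above the rod with nothing in the way. I'll go down and grip.

Call:
send_rows:
  moves:
    - [[0,0,25],[0,0,0],0]
    - [[0,0,50],[0,0,0],0]
    - [[0,0,65],[0,0,0],60]
    - [[0,0,74],[0,0,0],90]
    - [[0,0,74],[0,0,0],130]
    - [[0,0,74],[0,0,0],160]
    - [[0,0,74],[0,0,0],190]
    - [[0,0,74],[0,0,0],230]
  newtons: 40

```text
t: 2.0
ee_pos: [0.4057, 0.2646, 0.0474]
tcp_rot: [180.0, 0.1, -165.6]
wrist_force: [-0.0, -0.1, 0.1]
width: 0.0093
gripper_force: 0.0
```

Call:
send_rows:
  moves:
    - [[0,0,0],[0,0,0],255]
    - [[0,0,0],[0,0,0],255]
    - [[0,0,0],[0,0,0],255]
    - [[0,0,0],[0,0,0],255]

```text
t: 2.4
ee_pos: [0.4049, 0.264, 0.0464]
tcp_rot: [180.0, 0.0, -165.6]
wrist_force: [0.8, -0.1, 0.6]
width: 0.0003
gripper_force: 0.0
```

```bash
python3 - <<'E'
from mv import *; st()
E
```

```text
t 2.4 pos [404.9 264.   46.4] rpy [ 1.8000e+02  1.0000e-02 -1.6561e+02] F [ 0.78 -0.07  0.58] along 0.56 lat 0.54 M [ 0.011 -0.021  0.027] w 0.3 g 0.0
```

The fingers shut on nothing, so I'll look.

```bash
python3 - <<'E'
from bench import *; import cv2
from h import *
s=read_camera("side");T=read_camera("top")
cr=lambda c,x,y,w,h,k:cv2.resize(c["color"][y:y+h,x:x+w],None,fx=k,fy=k,interpolation=cv2.INTER_CUBIC)
cv2.imwrite("pics/d.png",np.hstack([cr(T,190,190,100,110,4),cr(s,235,170,80,88,5)]))
E
```

```text
(no output)
```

View pics/d.png

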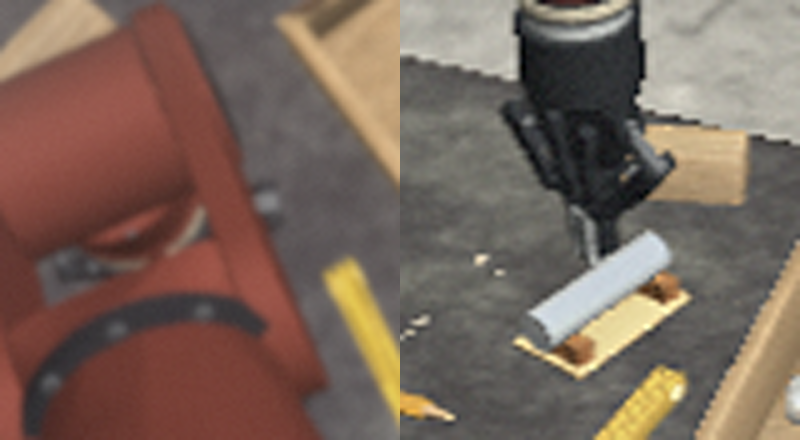

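```bash
python3 - <<'E'
from h import *
d=pickle.load(open("c0.pkl","rb"));S=d["side"];T=d["top"]
np.set_printoptions(precision=1,suppress=True)
print("tip proj",proj(S,[[.405,.264,.021],[.405,.264,.041],[.405,.264,.046]]))
print("rod ends pred",proj(S,[[.406-.055*.97,.263-.055*.247,.027],[.406+.055*.97,.263+.055*.247,.027],[.406,.263,.041]]))
print(ray(S,[(274,222.4)],.041),ray(S,[(274,222.4)],.021))
# start gripper in top/side check: expected px of TCP tip at hover
print("hover tip",proj(S,[[.4047,.2629,.0946]]), "centre seen")
r=ray(S,[(235+(530-400)/5,170+325/5),(235+(655-400)/5,170+250/5)],.027);print(r,r.mean(0))
E
```

```text
tip proj [[274.4 229.2]
 [274.  224.1]
 [273.9 222.8]]
rod ends pred [[262.4 236.2]
 [286.6 219.6]
 [274.5 224.1]]
[[0.4 0.3]] [[0.4 0.3]]
hover tip [[273.  210.1]] centre seen
[[0.4 0.3]
 [0.5 0.3]] [0.4 0.3]
```

```bash
python3 - <<'E'
from h import *
d=pickle.load(open("c0.pkl","rb"));S=d["side"];T=d["top"]
np.set_printoptions(precision=1,suppress=True)
cr=lambda c,x,y,w,h,k:cv2.resize(c["color"][y:y+h,x:x+w],None,fx=k,fy=k,interpolation=cv2.INTER_CUBIC)
cv2.imwrite("pics/e.png",np.hstack([cr(T,0,300,100,110,4),cr(S,120,80,80,88,5)]))
for z in(.199,.212,.222):print(proj(T,[[.2003,.5912,z]]),proj(S,[[.2003,.5912,z]]))
E
```

```text
[[ 56.3 347.6]] [[161.2 158.7]]
[[ 52.7 347.9]] [[160.5 155.1]]
[[ 49.9 348.1]] [[159.9 152.3]]
```

View pics/e.png

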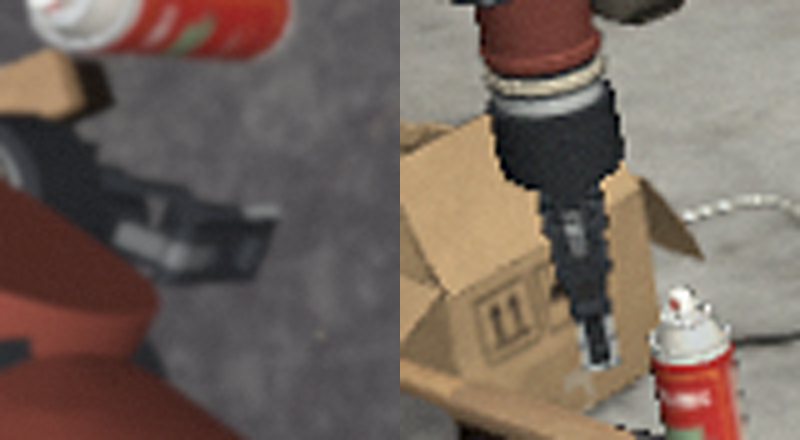

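```bash
python3 - <<'E'
from h import *
from scipy.optimize import least_squares
d=pickle.load(open("c0.pkl","rb"));S=d["side"];T=d["top"]
np.set_printoptions(precision=1,suppress=True)
for z in(.199,.212,.224):print(z,proj(T,[[.187,.551,z]]),proj(S,[[.187,.551,z]]))
obs=np.array([[67.3,359.5],[159.6,153.3]])
f=lambda p:np.r_[proj(T,[p])[0]-obs[0],proj(S,[p])[0]-obs[1]]
r=least_squares(f,[.19,.55,.21]);print(r.x*1000,r.fun)
# hover (c1): open fingertips seen in side; expected
for z in(.095,.108,.12):print(z,proj(S,[np.array([.4047,.2629,z])+s*np.array([-.2447,.9696,0])*.0425 for s in(-1,1)]))
E
```

```text
0.199 [[ 76.1 354.7]] [[162.4 165.1]]
0.212 [[ 72.8 355. ]] [[161.7 161.5]]
0.224 [[ 69.6 355.4]] [[161.  158.1]]
[181.4 543.2 246.5] [ 0.2 -0.3 -0.6 -0.1]
0.095 [[283.3 215. ]
 [263.  205.1]]
0.108 [[283.1 211.5]
 [262.6 201.6]]
0.12 [[282.8 208.2]
 [262.3 198.3]]
```

The view shows the closed fingertips at about side pixel (274,222). That puts them near z = 45 mm, roughly 25 mm higher than the nominal tool length implies. A light touch on top of the rod will calibrate the real tip height.

Call:
send_rows:
  moves:
    - [[0,0,1],[0,0,0],255]
    - [[0,0,2],[0,0,0],255]
    - [[0,0,2],[0,0,0],255]

```text
t: 2.8
ee_pos: [0.4047, 0.2639, 0.0441]
tcp_rot: [-180.0, -0.0, -165.6]
wrist_force: [0.6, -0.8, 0.0]
width: -0.0004
gripper_force: 0.0
```

Call:
send_rows:
  moves:
    - [[0,0,1],[0,0,0],255]
    - [[0,0,2],[0,0,0],255]
    - [[0,0,2],[0,0,0],255]

```text
t: 3.1
ee_pos: [0.4047, 0.264, 0.0421]
tcp_rot: [-180.0, -0.0, -165.6]
wrist_force: [0.1, -0.6, -0.6]
width: 0.0003
gripper_force: 0.0
```

Call:
send_rows:
  moves:
    - [[0,0,1],[0,0,0],255]
    - [[0,0,2],[0,0,0],255]
    - [[0,0,2],[0,0,0],255]

```text
t: 3.4
ee_pos: [0.4047, 0.2639, 0.0401]
tcp_rot: [-180.0, -0.0, -165.6]
wrist_force: [-0.2, 0.1, -0.5]
width: 0.0002
gripper_force: 0.0
```

Call:
send_rows:
  moves:
    - [[0,0,1],[0,0,0],255]
    - [[0,0,2],[0,0,0],255]
    - [[0,0,2],[0,0,0],255]

```text
t: 3.7
ee_pos: [0.4047, 0.264, 0.0382]
tcp_rot: [-180.0, -0.0, -165.6]
wrist_force: [-0.0, 0.3, 1.4]
width: -0.0002
gripper_force: 0.0
```

Call:
send_rows:
  moves:
    - [[0,0,1],[0,0,0],255]
    - [[0,0,2],[0,0,0],255]
    - [[0,0,2],[0,0,0],255]

```text
t: 4.0
ee_pos: [0.4047, 0.264, 0.0362]
tcp_rot: [-180.0, -0.0, -165.6]
wrist_force: [-0.5, 0.9, -0.1]
width: 0.0001
gripper_force: 0.0
```

Call:
send_rows:
  moves:
    - [[0,0,1],[0,0,0],255]
    - [[0,0,2],[0,0,0],255]
    - [[0,0,2],[0,0,0],255]

```text
t: 4.3
ee_pos: [0.4047, 0.264, 0.0342]
tcp_rot: [-180.0, -0.0, -165.6]
wrist_force: [-0.5, -0.5, -0.7]
width: 0.0
gripper_force: 0.0
```

```bash
python3 - <<'E'
from bench import *; import cv2
from h import *
s=read_camera("side")
cr=lambda c,x,y,w,h,k:cv2.resize(c["color"][y:y+h,x:x+w],None,fx=k,fy=k,interpolation=cv2.INTER_CUBIC)
cv2.imwrite("pics/f.png",cr(s,245,190,60,55,10)); pickle.dump(s,open("c2.pkl","wb"))
E
```

```text
(no output)
```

View pics/f.png

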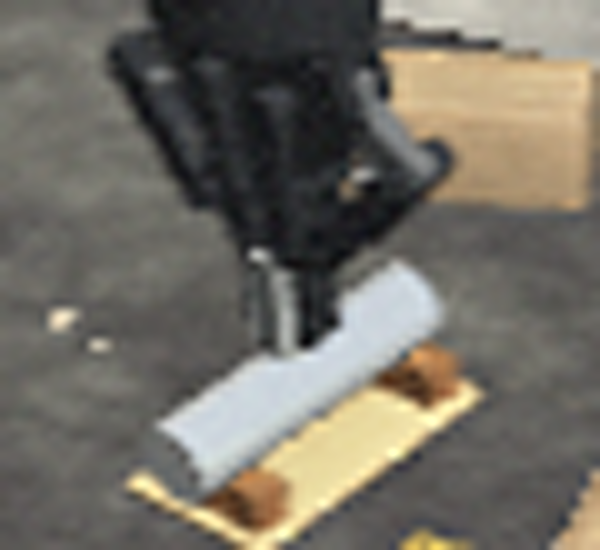

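The tips now overlap the rod's upper edge at about side pixel (274,225), just above its crest, so contact is close.

Call:
send_rows:
  moves:
    - [[0,0,1],[0,0,0],255]
    - [[0,0,2],[0,0,0],255]
    - [[0,0,2],[0,0,0],255]

```text
t: 4.65
ee_pos: [0.405, 0.2642, 0.0338]
tcp_rot: [-180.0, -0.1, -165.6]
wrist_force: [-4.1, -2.0, 10.3]
width: 0.0
gripper_force: 5.3
```

Call:
send_rows:
  moves:
    - [[0,0,1],[0,0,0],255]
    - [[0,0,2],[0,0,0],255]
    - [[0,0,2],[0,0,0],255]

```text
t: 4.95
ee_pos: [0.4051, 0.2642, 0.0336]
tcp_rot: [-180.0, -0.1, -165.6]
wrist_force: [-8.9, -4.7, 23.2]
width: -0.0003
gripper_force: 11.8
```

Call:
send_rows:
  moves:
    - [[0,0,1],[0,0,0],255]
    - [[0,0,1],[0,0,0],255]

```text
t: 5.15
ee_pos: [0.4051, 0.2642, 0.0335]
tcp_rot: [-180.0, -0.2, -165.6]
wrist_force: [-11.9, -6.0, 29.6]
width: -0.0005
gripper_force: 15.0
```

Contact comes at TCP z = 34 mm, which is the rod top at 41 mm. So the tips are 7 mm behind the reported TCP, and I'll work from that.

Call:
send_rows:
  moves:
    - [[0,0,-10],[0,0,0],255]
    - [[0,0,-30],[0,0,0],100]
    - [[0,0,-35],[0,0,0],0]
    - [[0,0,-35],[0,0,0],0]
    - [[0,0,-35],[0,0,0],0]
    - [[0,0,-35],[0,0,0],0]
    - [[0,0,-35],[0,0,0],0]
    - [[0,0,-35],[0,0,0],0]

```text
t: 5.95
ee_pos: [0.4044, 0.2638, 0.0637]
tcp_rot: [-180.0, -0.1, -165.6]
wrist_force: [0.4, -0.4, -0.4]
width: 0.0853
gripper_force: 0.0
```

Call:
send_rows:
  moves:
    - [[0,0,12],[0,0,0],0]
    - [[0,0,25],[0,0,0],0]
    - [[0,0,37],[0,0,0],0]
    - [[0,0,45],[0,0,0],0]
    - [[0,0,50],[0,0,0],0]
    - [[0,0,50],[0,0,0],0]

```text
t: 6.55
ee_pos: [0.404, 0.2636, 0.0132]
tcp_rot: [-180.0, -0.1, -165.6]
wrist_force: [-1.0, 0.8, 0.1]
width: 0.0853
gripper_force: 0.0
```

```bash
python3 - <<'E'
from mv import *; st()
E
```

```text
t 6.55 pos [404.  263.6  13.2] rpy [-1.7998e+02 -1.3000e-01 -1.6560e+02] F [-1.    0.77  0.13] along -1.24 lat -0.25 M [-0.006 -0.035 -0.009] w 85.3 g 0.0
```

Call:
send_rows:
  moves:
    - [[0,0,0],[0,0,0],80]
    - [[0,0,0],[0,0,0],120]
    - [[0,0,0],[0,0,0],150]
    - [[0,0,0],[0,0,0],180]
    - [[0,0,0],[0,0,0],220]
    - [[0,0,0],[0,0,0],255]
    - [[0,0,0],[0,0,0],255]
    - [[0,0,0],[0,0,0],255]
  newtons: 40

```text
t: 7.35
ee_pos: [0.4053, 0.2645, 0.0151]
tcp_rot: [180.0, 0.0, -165.6]
wrist_force: [-2.4, 0.5, 5.0]
width: 0.0261
gripper_force: 39.5
```

```bash
python3 - <<'E'
from mv import *; st()
E
```

```text
t 7.35 pos [405.3 264.5  15.1] rpy [ 1.7997e+02  5.0000e-02 -1.6560e+02] F [-2.36  0.47  4.97] along -1.9 lat -1.47 M [0.138 0.332 0.045] w 26.1 g 39.46971952915192
```

The width of 26 mm and the upward push suggest the tips grip above the rod's axis. I'll reopen, go lower and try again.

Call:
send_rows:
  moves:
    - [[0,0,0],[0,0,0],120]
    - [[0,0,0],[0,0,0],80]
    - [[0,0,0],[0,0,0],80]
    - [[0,0,4],[0,0,0],80]
    - [[0,0,8],[0,0,0],80]
    - [[0,0,8],[0,0,0],80]

```text
t: 7.95
ee_pos: [0.4041, 0.2636, 0.0054]
tcp_rot: [-180.0, -0.1, -165.6]
wrist_force: [0.3, -0.6, 0.6]
width: 0.0586
gripper_force: 0.0
```

```bash
python3 - <<'E'
from mv import *; st()
E
```

```text
t 7.95 pos [404.1 263.6   5.4] rpy [-1.7998e+02 -1.1000e-01 -1.6561e+02] F [ 0.28 -0.58  0.64] along 0.62 lat -0.17 M [-0.    -0.004  0.055] w 58.6 g 0.0
```

Call:
send_rows:
  moves:
    - [[0,0,0],[0,0,0],130]
    - [[0,0,0],[0,0,0],160]
    - [[0,0,0],[0,0,0],180]
    - [[0,0,0],[0,0,0],220]
    - [[0,0,0],[0,0,0],255]
    - [[0,0,0],[0,0,0],255]
    - [[0,0,0],[0,0,0],255]
  newtons: 40

```text
t: 8.65
ee_pos: [0.4049, 0.2643, 0.0066]
tcp_rot: [180.0, 0.0, -165.6]
wrist_force: [-1.4, 1.7, 2.7]
width: 0.0266
gripper_force: 39.4
```

```bash
python3 - <<'E'
from mv import *; st()
E
```

```text
t 8.65 pos [404.9 264.3   6.6] rpy [ 1.7997e+02  1.0000e-02 -1.6560e+02] F [-1.42  1.71  2.7 ] along -2.22 lat 0.05 M [0.32  0.285 0.113] w 26.6 g 39.3960177898407
```

```bash
python3 - <<'E'
from bench import *; import cv2
from h import *
s=read_camera("side")
cr=lambda c,x,y,w,h,k:cv2.resize(c["color"][y:y+h,x:x+w],None,fx=k,fy=k,interpolation=cv2.INTER_CUBIC)
cv2.imwrite("pics/g.png",cr(s,250,195,50,50,12))
n=np.array([.245,-.97])
for z in(.013,.02,.027,.034):
    p=np.array([.4055,.2635])
    print(z,[np.round((proj(s,[[*(p+n*k),z]])[0]-[250,195])*12) for k in(.014,.022)])
E
```

```text
0.013 [array([337., 456.]), array([360., 467.])]
0.02 [array([335., 434.]), array([358., 446.])]
0.027 [array([334., 413.]), array([356., 424.])]
0.034 [array([332., 391.]), array([355., 403.])]
```

View pics/g.png

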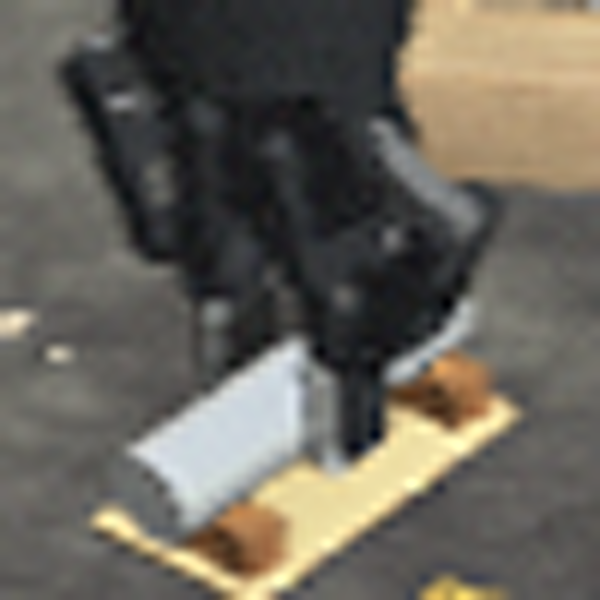

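The near fingertip's lower edge is near side pixel (279,233), which is about z = 13 mm. That confirms the tip offset. I'll regrip about 6 mm higher so the fingers clear the cradle block.

Call:
send_rows:
  moves:
    - [[0,0,0],[0,0,0],120]
    - [[0,0,0],[0,0,0],100]
    - [[0,0,0],[0,0,0],100]
    - [[0,0,-4],[0,0,0],100]
    - [[0,0,-6],[0,0,0],100]
    - [[0,0,-6],[0,0,0],130]
    - [[0,0,-6],[0,0,0],160]
    - [[0,0,-6],[0,0,0],180]

```text
t: 9.5
ee_pos: [0.4049, 0.2644, 0.0127]
tcp_rot: [180.0, 0.0, -165.6]
wrist_force: [-1.6, 1.1, 4.0]
width: 0.0266
gripper_force: 39.2
```

Call:
send_rows:
  moves:
    - [[0,0,0],[0,0,0],220]
    - [[0,0,0],[0,0,0],255]
    - [[0,0,0],[0,0,0],255]
    - [[0,0,0],[0,0,0],255]
  newtons: 50

```text
t: 9.9
ee_pos: [0.4049, 0.2643, 0.0127]
tcp_rot: [180.0, 0.0, -165.6]
wrist_force: [-2.3, 0.8, 5.4]
width: 0.0259
gripper_force: 49.1
```

Call:
send_rows:
  moves:
    - [[0,0,-5],[0,0,0],255]
    - [[0,0,-15],[0,0,0],255]
    - [[0,0,-30],[0,0,0],255]
    - [[0,0,-55],[0,0,0],255]
    - [[0,0,-80],[0,0,0],255]
    - [[0,0,-110],[0,0,0],255]
    - [[0,0,-120],[0,0,0],255]
    - [[0,0,-120],[0,0,0],255]

```text
t: 10.7
ee_pos: [0.4062, 0.2645, 0.134]
tcp_rot: [180.0, 0.2, -165.6]
wrist_force: [-0.0, 0.2, -3.6]
width: 0.0262
gripper_force: 49.7
```

```bash
python3 - <<'E'
from mv import *; st()
a=np.radians(-48.9); c=np.array([.434,-.350])
p=c-.062*np.array([np.cos(a),np.sin(a)]);print(p)
mv([.406,.263,.132],194.4,[*p,.132],131.1)
mv([.406,.263,.132],194.4,[.47,.02,.132],162.75)
mv([.47,.02,.132],162.75,[*p,.132],131.1)
E
```

```text
t 10.7 pos [406.2 264.5 134. ] rpy [ 179.97    0.24 -165.61] F [-0.02  0.22 -3.65] along -0.18 lat 0.13 M [ 0.025 -0.036 -0.004] w 26.2 g 49.691548347473145
[ 0.39324273 -0.30327907]
[ 153.2 -545.3   -0. ] [-0.     -0.      1.1048]
[  -1.6 -251.3   -0. ] [ 0.     -0.      0.5524]
[ -22.6 -331.5   -0. ] [-0.     -0.      0.5524]
```

Call:
send_rows:
  moves:
    - [[0,-36,0],[0,0,0.079],255]
    - [[0,-72,0],[0,0,0.158],255]
    - [[-1,-108,0],[0,0,0.237],255]
    - [[-1,-144,0],[0,0,0.316],255]
    - [[-1,-180,0],[0,0,0.395],255]
    - [[-1,-216,0],[0,0,0.474],255]
    - [[-1.6,-251.3,0],[0,0,0.5524],255]

```text
t: 11.4
ee_pos: [0.4671, 0.0197, 0.1299]
tcp_rot: [-179.9, -0.2, 162.5]
wrist_force: [0.5, -0.1, -4.6]
width: 0.0262
gripper_force: 50.0
```

Call:
send_rows:
  moves:
    - [[-3,-41,0],[0,0,0.069],255]
    - [[-6,-83,0],[0,0,0.138],255]
    - [[-8,-124,0],[0,0,0.207],255]
    - [[-11,-166,0],[0,0,0.276],255]
    - [[-14,-207,0],[0,0,0.345],255]
    - [[-17,-249,0],[0,0,0.414],255]
    - [[-20,-290,0],[0,0,0.483],255]
    - [[-22.6,-331.5,0],[0,0,0.5524],255]

```text
t: 12.2
ee_pos: [0.3901, -0.3026, 0.1298]
tcp_rot: [-180.0, -0.2, 130.9]
wrist_force: [2.3, -0.3, -4.2]
width: 0.0262
gripper_force: 50.1
```

Call:
send_rows:
  moves:
    - [[0,0,0],[0,0,0],255]
    - [[0,0,0],[0,0,0],255]
    - [[0,0,0],[0,0,0],255]

```text
t: 12.5
ee_pos: [0.3912, -0.3005, 0.1305]
tcp_rot: [180.0, -0.2, 131.1]
wrist_force: [-0.2, 0.2, -3.7]
width: 0.0261
gripper_force: 50.3
```

```bash
python3 - <<'E'
from mv import *; st()
from bench import *; from h import *
c=read_camera("top");s=read_camera("side");pickle.dump({"top":c,"side":s},open("c3.pkl","wb"))
np.set_printoptions(precision=1,suppress=True)
print(proj(c,[[.393,-.303,.147]]),proj(s,[[.393,-.303,.147]]))
u,v=proj(s,[[.393,-.303,.147]])[0].astype(int)
cnt=pick(rodmask(s["color"]),(u-45,v-40,90,80));print("rod side",np.array(rect(s,cnt,.147)),cv2.boundingRect(cnt))
u,v=proj(c,[[.393,-.303,.147]])[0].astype(int)
try:
  cnt=pick(rodmask(c["color"]),(u-45,v-40,90,80));print("rod top",np.array(rect(c,cnt,.147)),cv2.boundingRect(cnt))
except Exception as e:print(e)
E
```

```text
t 12.5 pos [ 391.2 -300.5  130.5] rpy [179.99  -0.23 131.13] F [-0.23  0.21 -3.72] along -0.31 lat -0.03 M [-0.028  0.012 -0.034] w 26.1 g 50.33498525619507
[[497.3 250.3]] [[398.  304.3]]
rod side [ 415.6 -325.2   39.8   17.9  131. ] (403, 302, 18, 7)
rod top [ 370.2 -282.    52.1   14.7  130.4] (479, 251, 17, 20)
```

Call:
send_rows:
  moves:
    - [[0,0,20],[0,0,0],255]
    - [[0,0,40],[0,0,0],255]
    - [[0,0,60],[0,0,0],255]
    - [[0,0,75],[0,0,0],255]
    - [[0,0,88],[0,0,0],255]
    - [[0,0,94],[0,0,0],255]
    - [[0,0,96],[0,0,0],255]
    - [[0,0,96],[0,0,0],255]

```text
t: 13.4
ee_pos: [0.3925, -0.3023, 0.0366]
tcp_rot: [-180.0, 0.0, 131.1]
wrist_force: [-0.4, -0.6, -3.1]
width: 0.0262
gripper_force: 50.3
```

```bash
python3 -c "
from mv import *; st()"
```

```text
t 13.4 pos [ 392.5 -302.3   36.6] rpy [-1.8000e+02  3.0000e-02  1.3112e+02] F [-0.4  -0.65 -3.12] along 0.23 lat -0.72 M [-0.004  0.001 -0.017] w 26.2 g 50.270392298698425
```

Call:
send_rows:
  moves:
    - [[0,0,1],[0,0,0],255]
    - [[0,0,2],[0,0,0],255]
    - [[0,0,3],[0,0,0],255]
    - [[0,0,4],[0,0,0],255]
    - [[0,0,4],[0,0,0],255]

```text
t: 13.9
ee_pos: [0.3921, -0.3022, 0.0323]
tcp_rot: [-180.0, -0.0, 131.1]
wrist_force: [0.1, 0.0, -4.9]
width: 0.0259
gripper_force: 50.3
```

```bash
python3 -c "
from mv import *; st()"
```

```text
t 13.9 pos [ 392.1 -302.2   32.3] rpy [-1.8000e+02 -1.0000e-02  1.3109e+02] F [ 0.13  0.01 -4.95] along 0.08 lat 0.11 M [-0.03  -0.013  0.007] w 25.9 g 50.27044057846069
```

Call:
send_rows:
  moves:
    - [[0,0,1],[0,0,0],255]
    - [[0,0,2],[0,0,0],255]
    - [[0,0,3],[0,0,0],255]
    - [[0,0,3],[0,0,0],255]

```text
t: 14.3
ee_pos: [0.392, -0.3021, 0.0291]
tcp_rot: [-180.0, -0.0, 131.1]
wrist_force: [0.2, -0.5, -4.5]
width: 0.0262
gripper_force: 50.3
```

Call:
send_rows:
  moves:
    - [[0,0,1],[0,0,0],255]
    - [[0,0,2],[0,0,0],255]
    - [[0,0,2],[0,0,0],255]

```text
t: 14.6
ee_pos: [0.3924, -0.3024, 0.0277]
tcp_rot: [180.0, 0.0, 131.1]
wrist_force: [-1.4, 0.1, -1.1]
width: 0.0262
gripper_force: 50.8
```

```bash
python3 -c "
from mv import *; st()"
```

```text
t 14.6 pos [ 392.4 -302.4   27.7] rpy [1.7999e+02 1.0000e-02 1.3109e+02] F [-1.35  0.1  -1.05] along -0.97 lat -0.96 M [ 0.203  0.126 -0.007] w 26.2 g 50.76116859912872
```

Call:
send_rows:
  moves:
    - [[0,0,0.5],[0,0,0],255]
    - [[0,0,1],[0,0,0],255]
    - [[0,0,1],[0,0,0],255]

```text
t: 14.9
ee_pos: [0.3927, -0.3023, 0.0274]
tcp_rot: [180.0, 0.0, 131.1]
wrist_force: [-1.8, 3.1, 5.1]
width: 0.0259
gripper_force: 51.4
```

```bash
python3 -c "
from mv import *; st()"
```

```text
t 14.9 pos [ 392.7 -302.3   27.4] rpy [1.7997e+02 1.0000e-02 1.3109e+02] F [-1.82  3.07  5.06] along -3.51 lat 0.65 M [ 0.518  0.287 -0.041] w 25.9 g 51.35384917259216
```

Call:
send_rows:
  moves:
    - [[0,0,0.5],[0,0,0],255]
    - [[0,0,1],[0,0,0],255]
    - [[0,0,1],[0,0,0],255]

```text
t: 15.2
ee_pos: [0.3931, -0.3023, 0.0271]
tcp_rot: [179.9, 0.0, 131.1]
wrist_force: [-0.8, 5.3, 10.1]
width: 0.0261
gripper_force: 51.8
```

```bash
python3 -c "
from mv import *; st()"
```

```text
t 15.2 pos [ 393.1 -302.3   27.1] rpy [1.7994e+02 2.0000e-02 1.3107e+02] F [-0.82  5.27 10.08] along -4.52 lat 2.85 M [ 0.784  0.322 -0.08 ] w 26.1 g 51.75574779510498
```

The rod bears evenly in the groove. I'll ease off, release it, and check how it lies.

Call:
send_rows:
  moves:
    - [[0,0,-2],[0,0,0],255]
    - [[0,0,-2],[0,0,0],255]
    - [[0,0,-2],[0,0,0],150]
    - [[0,0,-2],[0,0,0],120]
    - [[0,0,-2],[0,0,0],80]
    - [[0,0,-2],[0,0,0],80]
    - [[0,0,-2],[0,0,0],80]

```text
t: 15.9
ee_pos: [0.3922, -0.3024, 0.0274]
tcp_rot: [-180.0, 0.0, 131.1]
wrist_force: [-0.3, 0.2, 0.4]
width: 0.0585
gripper_force: 0.0
```

Call:
send_rows:
  moves:
    - [[0,0,-25],[0,0,0],80]
    - [[0,0,-60],[0,0,0],80]
    - [[0,0,-100],[0,0,0],80]
    - [[0,0,-120],[0,0,0],80]
    - [[0,0,-120],[0,0,0],80]

```text
t: 16.4
ee_pos: [0.3945, -0.3047, 0.1516]
tcp_rot: [180.0, 0.5, 131.1]
wrist_force: [0.3, -0.1, 0.0]
width: 0.0587
gripper_force: 0.0
```

```bash
python3 - <<'E'
from mv import *; st()
from bench import *; from h import *
c=read_camera("top");s=read_camera("side");pickle.dump({"top":c,"side":s},open("c4.pkl","wb"))
np.set_printoptions(precision=1,suppress=True)
a=np.radians(-48.9);e=np.array([np.cos(a),np.sin(a)]);n=np.array([-e[1],e[0]]);o=np.array([434,-350])
for nm,k in(("top",c),("side",s)):
  u,v=proj(k,[[.393,-.303,.045]])[0].astype(int)
  cnt=pick(rodmask(k["color"]),(u-35,v-30,70,60))
  r=np.array(rect(k,cnt,.045)); print(nm,r,"cradle x,y",(r[:2]-o)@e,(r[:2]-o)@n,cv2.boundingRect(cnt),u,v)
cr=lambda c,x,y,w,h,k:cv2.resize(c["color"][y:y+h,x:x+w],None,fx=k,fy=k,interpolation=cv2.INTER_CUBIC)
cv2.imwrite("pics/h.png",np.hstack([cr(c,430,180,120,120,3.3),cr(s,345,290,120,120,3.3)]))
E
```

```text
t 16.4 pos [ 394.5 -304.7  151.6] rpy [179.97   0.51 131.1 ] F [ 0.26 -0.09  0.01] along 0.24 lat 0.14 M [-0.024  0.033 -0.006] w 58.7 g 0.0
top [ 390.2 -302.6  106.6   15.2  129.6] cradle x,y -64.51359599325936 -1.8502538096475138 (464, 243, 34, 33) 480 257
side [ 394.2 -301.8  107.    18.6  125.6] cradle x,y -62.48111287921856 1.7462871378245943 (374, 328, 43, 13) 394 334
```

The rod lies in the groove at about x = −64 mm, at the open end. It is roughly 74 mm clear of the stop tip, so I'll regrip it lightly.

Call:
send_rows:
  moves:
    - [[0,0,30],[0,0,0],80]
    - [[0,0,60],[0,0,0],80]
    - [[0,0,90],[0,0,0],80]
    - [[0,0,110],[0,0,0],80]
    - [[0,0,120],[0,0,0],80]
    - [[0,0,120],[0,0,0],80]
    - [[0,0,120],[0,0,0],130]
    - [[0,0,120],[0,0,0],150]
  newtons: 30

```text
t: 17.3
ee_pos: [0.393, -0.3031, 0.0284]
tcp_rot: [180.0, 0.1, 131.1]
wrist_force: [-0.7, -0.9, -0.3]
width: 0.0355
gripper_force: 0.0
```

Call:
send_rows:
  moves:
    - [[0,0,0],[0,0,0],180]
    - [[0,0,0],[0,0,0],220]
    - [[0,0,0],[0,0,0],255]
    - [[0,0,0],[0,0,0],255]
    - [[0,0,0],[0,0,0],255]

```text
t: 17.8
ee_pos: [0.3949, -0.3015, 0.0291]
tcp_rot: [179.7, 0.2, 131.0]
wrist_force: [5.0, 5.3, 2.2]
width: 0.0269
gripper_force: 30.0
```

```bash
python3 -c "
from mv import *; st()"
```

```text
t 17.8 pos [ 394.9 -301.5   29.1] rpy [179.72   0.18 131.  ] F [5.01 5.28 2.21] along -0.69 lat 7.24 M [ 1.07 -0.95  0.01] w 26.9 g 30.03408908843994
```

Call:
send_rows:
  moves:
    - [[0,1,0],[0,0,0],255]
    - [[0,2.4,0],[0,0,0],255]
    - [[0,2.4,0],[0,0,0],255]
    - [[0,2.4,0],[0,0,0],255]

```text
t: 18.2
ee_pos: [0.395, -0.3015, 0.0291]
tcp_rot: [180.0, 0.1, 131.1]
wrist_force: [-0.2, 2.7, 6.0]
width: 0.027
gripper_force: 30.5
```

```bash
python3 -c "
from mv import *; st()"
```

```text
t 18.2 pos [ 395.  -301.5   29.1] rpy [1.7998e+02 1.3000e-01 1.3109e+02] F [-0.24  2.67  6.  ] along -2.17 lat 1.58 M [ 0.503 -0.019 -0.011] w 27.0 g 30.45844942331314
```

Call:
send_rows:
  moves:
    - [[0,0.5,-1],[0,0,0],255]
    - [[0,0.5,-1.2],[0,0,0],255]
    - [[-1,0.5,-1.2],[0,0,0],255]
    - [[-3,0.5,-1.2],[0,0,0],255]
    - [[-5,0.5,-1.2],[0,0,0],255]
    - [[-7,0.5,-1.2],[0,0,0],255]
    - [[-9,0.5,-1.2],[0,0,0],255]
    - [[-11,0.5,-1.2],[0,0,0],255]

```text
t: 19.0
ee_pos: [0.3949, -0.3014, 0.0289]
tcp_rot: [-179.9, -1.4, 131.1]
wrist_force: [-18.4, 17.5, 21.0]
width: 0.0267
gripper_force: 31.6
```

```bash
python3 -c "
from mv import *; st()"
```

```text
t 19.0 pos [ 394.9 -301.4   28.9] rpy [-179.92   -1.45  131.12] F [-18.39  17.51  20.98] along -25.29 lat -2.35 M [ 2.243  2.277 -0.051] w 26.7 g 31.585344672203064
```

The rod isn't moving, so I'm backing off and checking the picture of the placement.

Call:
send_rows:
  moves:
    - [[4,0,0],[0,0,0],255]
    - [[8,0,0],[0,0,0],255]
    - [[11,0,0],[0,0,0],255]
    - [[11,0,0],[0,0,0],255]

```text
t: 19.4
ee_pos: [0.3947, -0.3011, 0.0289]
tcp_rot: [-180.0, 0.1, 131.1]
wrist_force: [0.8, -1.2, 2.0]
width: 0.0261
gripper_force: 30.4
```

```bash
python3 -c "
from mv import *; st()"
```

```text
t 19.4 pos [ 394.7 -301.1   28.9] rpy [-1.7997e+02  1.1000e-01  1.3112e+02] F [ 0.81 -1.23  2.  ] along 1.46 lat -0.2 M [-0.277  0.037  0.144] w 26.1 g 30.367282927036285
```

View pics/h.png

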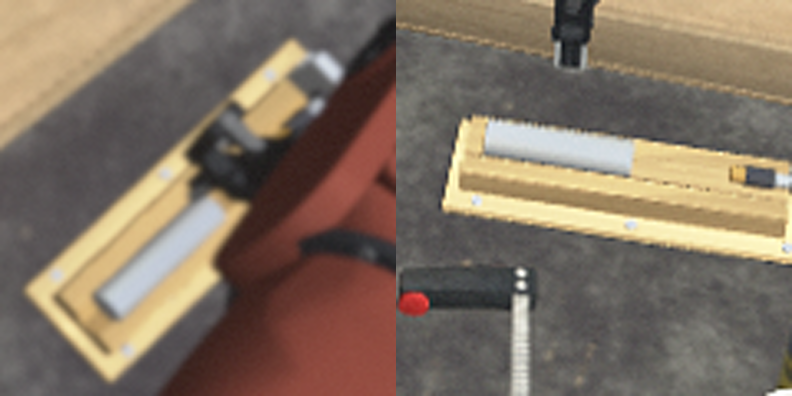

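The picture shows the rod seated in the groove with its front end well short of the brass tip: side crop (633,160) against (730,173). The likely cause is the rubber fingertips dragging on the block top, so I'll regrip higher.

Call:
send_rows:
  moves:
    - [[0,0,0],[0,0,0],140]
    - [[0,0,0],[0,0,0],120]
    - [[0,0,0],[0,0,0],120]
    - [[0,0,0],[0,0,0],120]

```text
t: 19.8
ee_pos: [0.3941, -0.3001, 0.0282]
tcp_rot: [180.0, -0.1, 131.1]
wrist_force: [0.5, 0.6, 0.9]
width: 0.0448
gripper_force: 0.0
```

```bash
python3 -c "
from mv import *; st()"
```

```text
t 19.8 pos [ 394.1 -300.1   28.2] rpy [ 1.8000e+02 -6.0000e-02  1.3109e+02] F [0.55 0.57 0.92] along -0.07 lat 0.79 M [-0.008 -0.012 -0.022] w 44.8 g 0.0
```

Call:
send_rows:
  moves:
    - [[0,0,-2],[0,0,0],120]
    - [[0,0,-3],[0,0,0],120]
    - [[0,0,-3],[0,0,0],150]
    - [[0,0,-3],[0,0,0],180]
    - [[0,0,-3],[0,0,0],220]
    - [[0,0,-3],[0,0,0],255]
    - [[0,0,-3],[0,0,0],255]
    - [[0,0,-3],[0,0,0],255]

```text
t: 20.6
ee_pos: [0.3943, -0.3006, 0.0319]
tcp_rot: [-180.0, 0.0, 131.1]
wrist_force: [-2.9, 0.6, 5.9]
width: 0.0265
gripper_force: 29.6
```

```bash
python3 -c "
from mv import *; st()"
```

```text
t 20.6 pos [ 394.3 -300.6   31.9] rpy [-179.97    0.    131.11] F [-2.87  0.59  5.89] along -2.33 lat -1.77 M [-0.048  0.463 -0.037] w 26.5 g 29.61998015642166
```

Call:
send_rows:
  moves:
    - [[0,-0.5,-1],[0,0,0],255]
    - [[0,-0.5,-1.5],[0,0,0],255]
    - [[0,-0.5,-1.5],[0,0,0],255]

```text
t: 20.9
ee_pos: [0.3934, -0.2998, 0.0321]
tcp_rot: [180.0, -0.1, 131.1]
wrist_force: [-0.4, 0.2, -4.0]
width: 0.0261
gripper_force: 29.7
```

```bash
python3 -c "
from mv import *; st()"
```

```text
t 20.9 pos [ 393.4 -299.8   32.1] rpy [ 1.7998e+02 -1.0000e-01  1.3108e+02] F [-0.39  0.18 -4.02] along -0.39 lat -0.18 M [ 0.005 -0.058  0.077] w 26.1 g 29.72561627626419
```

Call:
send_rows:
  moves:
    - [[-1,0,0],[0,0,0],255]
    - [[-2,0,0],[0,0,0],255]
    - [[-3,0,0],[0,0,0],255]
    - [[-4,0,0],[0,0,0],255]

```text
t: 21.3
ee_pos: [0.3966, -0.3037, 0.0329]
tcp_rot: [-180.0, -0.0, 131.1]
wrist_force: [0.4, -0.2, -4.4]
width: 0.0263
gripper_force: 29.7
```

```bash
python3 -c "
from mv import *; st()"
```

```text
t 21.3 pos [ 396.6 -303.7   32.9] rpy [-1.800e+02 -1.000e-02  1.311e+02] F [ 0.41 -0.24 -4.4 ] along 0.45 lat 0.15 M [0.022 0.019 0.019] w 26.3 g 29.73853826522827
```

The grip now carries the rod. I'll lower it a touch so it slides in the groove.

Call:
send_rows:
  moves:
    - [[0,0,0.4],[0,0,0],255]
    - [[0,0,0.8],[0,0,0],255]
    - [[0,0,0.8],[0,0,0],255]
    - [[-2,0,0.8],[0,0,0],255]
    - [[-4,0,0.8],[0,0,0],255]
    - [[-6,0,0.8],[0,0,0],255]
    - [[-8,0,0.8],[0,0,0],255]

```text
t: 22.0
ee_pos: [0.402, -0.3098, 0.0323]
tcp_rot: [180.0, -0.0, 131.1]
wrist_force: [0.0, 1.0, -2.9]
width: 0.0262
gripper_force: 29.8
```

```bash
python3 -c "
from mv import *; st()"
```

```text
t 22.0 pos [ 402.  -309.8   32.3] rpy [ 1.7999e+02 -1.0000e-02  1.3110e+02] F [ 0.01  1.01 -2.94] along -0.75 lat 0.68 M [ 0.148 -0.004 -0.058] w 26.2 g 29.769853949546814
```

Call:
send_rows:
  moves:
    - [[-2,0,0.4],[0,0,0],255]
    - [[-4,0,0.4],[0,0,0],255]
    - [[-6,0,0.4],[0,0,0],255]
    - [[-8,0,0.4],[0,0,0],255]
    - [[-10,0,0.4],[0,0,0],255]
    - [[-12,0,0.4],[0,0,0],255]
    - [[-14,0,0.4],[0,0,0],255]
    - [[-16,0,0.4],[0,0,0],255]

```text
t: 22.8
ee_pos: [0.4042, -0.3121, 0.0315]
tcp_rot: [-179.9, -1.8, 131.1]
wrist_force: [-15.4, 18.3, 21.7]
width: 0.0265
gripper_force: 33.6
```

```bash
python3 -c "
from mv import *; st()"
```

```text
t 22.8 pos [ 404.2 -312.1   31.5] rpy [-179.95   -1.77  131.14] F [-15.41  18.31  21.72] along -23.92 lat 0.42 M [ 3.073  2.48  -0.061] w 26.5 g 33.642112612724304
```

Call:
send_rows:
  moves:
    - [[-2,0,0],[0,0,0],255]
    - [[-4,0,0],[0,0,0],255]
    - [[-6,0,0],[0,0,0],255]
    - [[-8,0,0],[0,0,0],255]
    - [[-10,0,0],[0,0,0],255]
    - [[-12,0,0],[0,0,0],255]
    - [[-14,0,0],[0,0,0],255]
    - [[-16,0,0],[0,0,0],255]

```text
t: 23.6
ee_pos: [0.4233, -0.3343, 0.0319]
tcp_rot: [180.0, 0.0, 131.1]
wrist_force: [-0.6, 0.9, -2.8]
width: 0.0264
gripper_force: 33.5
```

```bash
python3 -c "
from mv import *; st()"
```

```text
t 23.6 pos [ 423.3 -334.3   31.9] rpy [1.8000e+02 4.0000e-02 1.3109e+02] F [-0.56  0.93 -2.75] along -1.07 lat 0.19 M [ 0.155 -0.08   0.026] w 26.4 g 33.485350012779236
```

It stuck and then moved on in a jerk, so it binds when pressed down. I'll check where the rod's ends are.

```bash
cat > ends.py <<'E'
from h import *
a=np.radians(-48.9);e=np.array([np.cos(a),np.sin(a)]);n=np.array([-e[1],e[0]]);o=np.array([434,-350])
def ends(k):
    m=rodmask(k["color"]);v,u=np.nonzero(m);p=ray(k,np.c_[u,v],.045)*1000-o
    x,y=p@e,p@n;ok=(abs(y)<12)&(x>-140)&(x<62);x=np.sort(x[ok])
    return "min %.1f max %.1f n %d"%(x[2],x[-3],len(x)), np.histogram(x,np.arange(-130,70,10))[0]
E
python3 - <<'E'
from ends import *; from bench import *
d=pickle.load(open("c4.pkl","rb"));print("c4 top",ends(d["top"]),"side",ends(d["side"]))
print("now side",ends(read_camera("side")));print("now top",ends(read_camera("top")))
E
```

```text
c4 top ('min -117.8 max -11.5 n 275', array([ 0, 21, 29, 27, 25, 28, 27, 27, 23, 25, 24, 19,  0,  0,  0,  0,  0,
        0,  0])) side ('min -117.4 max -12.8 n 210', array([ 0, 13, 15, 16, 17, 21, 21, 21, 24, 20, 23, 19,  0,  0,  0,  0,  0,
        0,  0]))
now side ('min -77.8 max 28.4 n 154', array([ 0,  0,  0,  0,  0, 14, 14, 17, 17, 14,  0,  0, 15, 20, 21, 22,  0,
        0,  0]))
now top ('min -76.3 max -9.8 n 182', array([ 0,  0,  0,  0,  0, 16, 28, 28, 23, 29, 30, 25,  3,  0,  0,  0,  0,
        0,  0]))
```

The rod has moved 40 mm and is still in the groove, with about 33 mm to go. I'll carry on with part of its weight held.

Call:
send_rows:
  moves:
    - [[-1,0,-0.2],[0,0,0],255]
    - [[-3,0,-0.2],[0,0,0],255]
    - [[-5,0,-0.2],[0,0,0],255]
    - [[-7,0,-0.2],[0,0,0],255]
    - [[-9,0,-0.2],[0,0,0],255]
    - [[-11,0,-0.2],[0,0,0],255]

```text
t: 24.3
ee_pos: [0.4302, -0.3423, 0.0321]
tcp_rot: [-180.0, 0.0, 131.1]
wrist_force: [-1.0, 0.4, -3.8]
width: 0.0264
gripper_force: 33.4
```

```bash
python3 -c "
from mv import *; st()"
```

```text
t 24.3 pos [ 430.2 -342.3   32.1] rpy [-1.7999e+02  1.0000e-02  1.3110e+02] F [-0.99  0.38 -3.8 ] along -0.94 lat -0.5 M [0.076 0.011 0.012] w 26.4 g 33.4467476606369
```

Call:
send_rows:
  moves:
    - [[-1.5,0,0],[0,0,0],255]
    - [[-3,0,0],[0,0,0],255]
    - [[-4.5,0,0],[0,0,0],255]
    - [[-6,0,0],[0,0,0],255]
    - [[-7.5,0,0],[0,0,0],255]
    - [[-9,0,0],[0,0,0],255]
    - [[-10.5,0,0],[0,0,0],255]
    - [[-12,0,0],[0,0,0],255]

```text
t: 25.1
ee_pos: [0.4381, -0.3512, 0.032]
tcp_rot: [-180.0, -0.0, 131.1]
wrist_force: [0.9, 0.1, -3.8]
width: 0.0267
gripper_force: 33.4
```

```bash
python3 -c "
from mv import *; st()"
```

```text
t 25.1 pos [ 438.1 -351.2   32. ] rpy [-1.800e+02 -1.000e-02  1.311e+02] F [ 0.89  0.12 -3.81] along 0.49 lat 0.75 M [ 0.01  -0.037  0.   ] w 26.7 g 33.44653844833374
```

Call:
send_rows:
  moves:
    - [[0,0,0.3],[0,0,0],255]
    - [[-1,0,0.3],[0,0,0],255]
    - [[-2,0,0.3],[0,0,0],255]
    - [[-3,0,0.3],[0,0,0],255]
    - [[-4,0,0.3],[0,0,0],255]
    - [[-5,0,0.3],[0,0,0],255]

```text
t: 25.7
ee_pos: [0.4414, -0.3549, 0.0317]
tcp_rot: [180.0, -0.0, 131.1]
wrist_force: [0.2, 2.2, -2.5]
width: 0.0266
gripper_force: 33.5
```

```bash
python3 - <<'E'
from mv import *; st()
from ends import *; from bench import *
print(ends(read_camera("side")))
E
```

```text
t 25.7 pos [ 441.4 -354.9   31.7] rpy [180.   -0.  131.1] F [ 0.24  2.2  -2.45] along -1.5 lat 1.63 M [0.208 0.023 0.131] w 26.6 g 33.47288489341736
('min -50.1 max 56.9 n 157', array([ 0,  0,  0,  0,  0,  0,  0,  3, 15, 13, 16, 17, 15,  0,  0, 14, 21,
       24, 19]))
```

Call:
send_rows:
  moves:
    - [[-0.5,0,0],[0,0,0],255]
    - [[-1,0,0],[0,0,0],255]
    - [[-1.5,0,0],[0,0,0],255]
    - [[-2,0,0],[0,0,0],255]

```text
t: 26.15
ee_pos: [0.4426, -0.3564, 0.0317]
tcp_rot: [180.0, -0.0, 131.1]
wrist_force: [-0.1, 1.2, -1.6]
width: 0.0265
gripper_force: 33.5
```

```bash
python3 -c "
from mv import *; st()"
```

```text
t 26.15 pos [ 442.6 -356.4   31.7] rpy [180.   -0.  131.1] F [-0.14  1.16 -1.6 ] along -0.97 lat 0.66 M [ 0.271 -0.035  0.094] w 26.5 g 33.474807143211365
```

Call:
send_rows:
  moves:
    - [[-0.5,0,0],[0,0,0],255]
    - [[-1,0,0],[0,0,0],255]

```text
t: 26.35
ee_pos: [0.4433, -0.3572, 0.0318]
tcp_rot: [180.0, 0.0, 131.1]
wrist_force: [0.4, 1.5, -2.4]
width: 0.0262
gripper_force: 33.5
```

```bash
python3 -c "
from mv import *; st()"
```

```text
t 26.35 pos [ 443.3 -357.2   31.8] rpy [180.    0.  131.1] F [ 0.36  1.47 -2.35] along -0.87 lat 1.24 M [ 0.196 -0.073  0.026] w 26.2 g 33.47552418708801
```

Call:
send_rows:
  moves:
    - [[-0.5,0,0],[0,0,0],255]
    - [[-1,0,0],[0,0,0],255]

```text
t: 26.55
ee_pos: [0.444, -0.3579, 0.0318]
tcp_rot: [180.0, -0.0, 131.1]
wrist_force: [-0.5, 1.8, -3.2]
width: 0.0261
gripper_force: 33.5
```

```bash
python3 -c "
from mv import *; st()"
```

```text
t 26.55 pos [ 444.  -357.9   31.8] rpy [180.   -0.  131.1] F [-0.45  1.83 -3.16] along -1.68 lat 0.86 M [ 0.305 -0.018  0.059] w 26.1 g 33.47871422767639
```

Call:
send_rows:
  moves:
    - [[-0.5,0,0],[0,0,0],255]
    - [[-1,0,0],[0,0,0],255]

```text
t: 26.75
ee_pos: [0.4442, -0.3582, 0.0316]
tcp_rot: [180.0, -0.1, 131.1]
wrist_force: [-0.3, 4.7, -1.2]
width: 0.0264
gripper_force: 33.5
```

```bash
python3 -c "
from mv import *; st()"
```

```text
t 26.75 pos [ 444.2 -358.2   31.6] rpy [ 1.800e+02 -9.000e-02  1.311e+02] F [-0.3   4.72 -1.21] along -3.76 lat 2.87 M [ 0.514  0.088 -0.01 ] w 26.4 g 33.5035514831543
```

Call:
send_rows:
  moves:
    - [[-0.5,0,-0.2],[0,0,0],255]
    - [[-0.5,0,-0.2],[0,0,0],255]

```text
t: 26.95
ee_pos: [0.4444, -0.3584, 0.0316]
tcp_rot: [180.0, -0.1, 131.1]
wrist_force: [-0.0, 4.0, 0.1]
width: 0.0265
gripper_force: 33.5
```

```bash
python3 -c "
from mv import *; st()"
```

```text
t 26.95 pos [ 444.4 -358.4   31.6] rpy [ 1.800e+02 -1.100e-01  1.311e+02] F [-0.04  4.    0.09] along -3.04 lat 2.6 M [0.593 0.153 0.06 ] w 26.5 g 33.50256085395813
```

Call:
send_rows:
  moves:
    - [[-0.5,0,-0.2],[0,0,0],255]
    - [[-0.5,0,-0.2],[0,0,0],255]

```text
t: 27.15
ee_pos: [0.4447, -0.3587, 0.0317]
tcp_rot: [-180.0, -0.1, 131.1]
wrist_force: [-2.4, 4.6, -1.6]
width: 0.0266
gripper_force: 33.5
```

```bash
python3 -c "
from mv import *; st()"
```

```text
t 27.15 pos [ 444.7 -358.7   31.7] rpy [-1.800e+02 -1.200e-01  1.311e+02] F [-2.4   4.6  -1.64] along -5.05 lat 1.21 M [0.73  0.264 0.031] w 26.6 g 33.49935829639435
```

Call:
send_rows:
  moves:
    - [[-0.5,0,-0.2],[0,0,0],255]
    - [[-0.8,0,-0.2],[0,0,0],255]
    - [[-0.8,0,-0.2],[0,0,0],255]

```text
t: 27.45
ee_pos: [0.4449, -0.359, 0.0317]
tcp_rot: [-180.0, -0.2, 131.1]
wrist_force: [-2.4, 5.0, -1.5]
width: 0.0263
gripper_force: 33.5
```

```bash
python3 - <<'E'
from mv import *; st()
from ends import *; from bench import *
print(ends(read_camera("side")));st()
E
```

```text
t 27.45 pos [ 444.9 -359.    31.7] rpy [-1.800e+02 -1.700e-01  1.311e+02] F [-2.38  5.01 -1.52] along -5.34 lat 1.5 M [0.786 0.264 0.048] w 26.3 g 33.50492477416992
('min -43.2 max 60.2 n 154', array([ 0,  0,  0,  0,  0,  0,  0,  0,  8, 13, 16, 16, 18,  6,  0,  3, 23,
       24, 23]))
t 27.5 pos [ 444.9 -359.    31.7] rpy [-1.7999e+02 -1.7000e-01  1.3110e+02] F [-2.68  4.43 -3.32] along -5.1 lat 0.9 M [0.755 0.328 0.035] w 26.5 g 33.5040807723999
```

The spring has given about 1.4 mm: the force rose from about 1.5 to 5 N over that travel, which matches the spring rate. Now I'll seat the rod, release and retreat.

Call:
send_rows:
  moves:
    - [[0,0,0.3],[0,0,0],255]
    - [[0,0,0.6],[0,0,0],255]
    - [[0,0,0.6],[0,0,0],160]
    - [[0,0,0.6],[0,0,0],140]
    - [[0,0,0.6],[0,0,0],110]
    - [[0,0,0.6],[0,0,0],90]
    - [[0,0,0.6],[0,0,0],80]
    - [[0,0,0.6],[0,0,0],80]

```text
t: 28.3
ee_pos: [0.446, -0.3604, 0.032]
tcp_rot: [-180.0, 0.0, 131.1]
wrist_force: [0.0, 0.1, 0.1]
width: 0.059
gripper_force: 0.0
```

Call:
send_rows:
  moves:
    - [[0,0,-10],[0,0,0],80]
    - [[0,0,-40],[0,0,0],80]
    - [[0,0,-80],[0,0,0],80]
    - [[0,0,-120],[0,0,0],80]
    - [[0,0,-150],[0,0,0],80]
    - [[0,0,-150],[0,0,0],80]
    - [[0,0,-150],[0,0,0],80]

```text
t: 29.0
ee_pos: [0.4463, -0.3606, 0.1834]
tcp_rot: [180.0, 0.2, 131.1]
wrist_force: [-1.2, -0.2, -1.2]
width: 0.0581
gripper_force: 0.0
```

```bash
python3 - <<'E'
from mv import *; st()
from ends import *; from bench import *
s=read_camera("side");c=read_camera("top");print(ends(s),ends(c))
cr=lambda c,x,y,w,h,k:cv2.resize(c["color"][y:y+h,x:x+w],None,fx=k,fy=k,interpolation=cv2.INTER_CUBIC)
cv2.imwrite("pics/i.png",cr(s,360,305,130,75,6))
d=pickle.load(open("c0.pkl","rb"))["top"]
print("offcut",rect(d,pick(woodmask(d["color"]),(165,180,60,55)),.035),rect(c,pick(woodmask(c["color"]),(165,180,60,55)),.035))
E
```

```text
t 29.0 pos [ 446.3 -360.6  183.4] rpy [1.7999e+02 1.7000e-01 1.3110e+02] F [-1.22 -0.23 -1.15] along -0.63 lat -1.07 M [-0.014  0.022 -0.023] w 58.1 g 0.0
('min -44.9 max 60.0 n 225', array([ 0,  0,  0,  0,  0,  0,  0,  0, 11, 16, 18, 19, 21, 21, 22, 24, 25,
       21, 24])) ('min -44.9 max 60.2 n 260', array([ 0,  0,  0,  0,  0,  0,  0,  0, 12, 27, 27, 22, 28, 26, 23, 27, 21,
       24, 20]))
offcut (514.3017578125, 366.84930419921875, 121.07859802246094, 47.97842025756836, 137.0149383544922) (514.2002563476562, 366.76336669921875, 121.4087142944336, 48.84992599487305, 137.63134765625)
```

View pics/i.png

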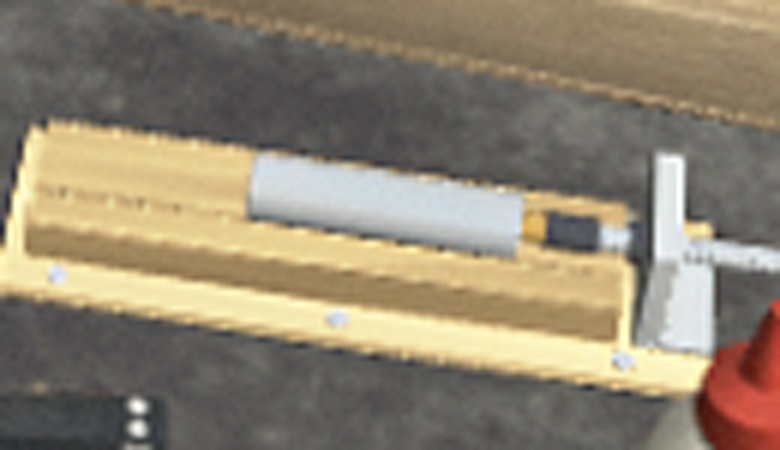

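The rod lies in the groove with its front end on the brass tip, at crop (523,225), and the gripper is clear. The offcut hasn't moved, so I'm handing in.

```bash
python3 -c "
from bench import *
print(close_job())"
```

```text
the job is handed in; nothing more can be done
None
```

The rod lies in the groove against the sprung stop, which gave about 1.4 mm at about 5 N, and the offcut was not moved; the slide bound twice partway (about 25 N along the groove, the second releasing in a jerk), both well short of the stop, and the job is handed in at about 29 s.

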